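# Shut the centrifuge lid and press its start key

## Robot

A 7-joint arm with a two-finger parallel gripper is mounted at the origin on the work surface. World frame = base frame: x ahead of the robot, y to its left, z up, the work surface at z = 0. Lengths are in m, angles in rad, forces in N, time in s.
With the tool pointing down it reaches from about 0.425 to 1.025 m from the base axis. Payload 9.4 kg.
Tool frame: the origin (TCP) lies on the centre line of the jaws, within the pads' length; the fingertips stand 25 mm ahead of it and the grasp point (between the pads) lies 6 mm ahead of it (robot.tip_extent is the distance from the TCP to the fingertips, in m); z points along the fingers, y is the line along which they close (so a half turn about z gives the same grasp; the last joint's range is limited). The gripper opens to 85 mm and grips with 20 to 120 N. Pads are 22 mm wide; open, the fingers measure 114 mm over their backs; the gripper's body (76 mm by 85 mm) begins 54 mm behind the grasp point. The pads swing forward as they close: fully open they stand 13 mm farther back than shut.
Start: joints at [1.2, 0.599, -0.003, 1.599, 0.002, 0.943, -0.08], TCP at [0.21, -0.694, 0.256] pointing down, gripper open.
Joint ranges: [-2.57, 2.57], [-0.35, 1.97], [-1.29, 1.29], [0.11, 2.56], [-1.05, 4.19], [0.11, 1.86], [-2.63, 2.63]. Speed limits (rad/s): [2.22, 2.22, 3.01, 3.01, 3.14, 3.14, 3.14].

## Interface

Orientations are given as a unit quaternion [x, y, z, w].
In Python, from rig import robot gives the robot as it stands. The module is installed in compiled form; this text tells all that it offers.
- The arm moves only by the tool play_rows, never from a script. Its argument "steps" is a list that holds one entry, the list of rows, each a list of 7 numbers: the shift along the world's x, y, z in units of 50 mm (1.0 is 50 mm), then the turn, a rotation vector about the world's x, y, z in units of 5 degrees (1.0 is 5 degrees), then the closure, from 0 (fully open) to 1 (shut). A call has 1 to 5 rows; each row is the pose to reach, as a shift and turn from the pose commanded when the call began; what a row does not reach only later rows make up. A row lasts 1/10 s, in which the tool goes at most 50 mm and 8.59 degrees, less where a joint would pass 70% of its speed; a pose out of reach is approached as far as the arm can. A call with a gripper value outside its range is refused whole. The fingers move at their own pace and stop on an object; "force" is the grip in N (left out, the last holds). Time passes only in rows, so rows that repeat a pose let the fingers close. It gives the time, the measured TCP pose, the force, the opening and the grip force at its end, in the units of the state.
- robot.get_state(): the state, without advancing time (a new reading comes with each control period).
- robot.grab_frame(name): name is "scene" or "top"; returns (picture, depth): 420x560x3 uint8, red, green, blue; 420x560 float32, m along the optical axis (not along the pixel's ray), 0 where there is no reading.
- robot.calibration(name): a dict with "K" (3x3 intrinsics, pixels), "k1" (the pictures are not rectified: a ray, as slopes to the right and down, at radius r is drawn at 1 + k1 r^2 times it, then the intrinsics apply), "rvec" (rotation vector, rad) and "tvec" (3), from world to camera coordinates, as OpenCV has them. Camera axes: x right, y down, z forward; pixel columns grow to the right and rows downward; lengths in m; the calibration is good to about 2 mm. A picture is of the moment at which its call begins. calibration takes no time and is no camera call.
- robot.close_job(): hands the job in; it is judged then, once.
Trained networks look in the newest picture that a camera, given by its name, has taken for a name from the list of things; names that differ only in an ending like _2 or _b are one class to them, and where a whole thing is asked for, a point or a joint stands for the part that bears it (a point fixed in the world has none). Each returns a list of dicts, best first, with "confidence" (0 to 1); they miss things now and then, are a little off and sometimes report something else, mostly with a low value. They report only what shows in the picture. A call takes as long as a camera call.
- robot.boxes_of(camera, query): "position" ([x, y, z] in m, in the coordinates of the camera as it stood for that picture, good to about 4 mm: the middle of the surface that is visible of it).
- robot.regions_of(camera, query): "region" (420x560 bool, what is visible of it).
The state is a dict: "time": time; "qpos": joint angles; "qvel": joint speeds; "effort": joint torques, N m; "tcp_pos": TCP position; "ee_rot": TCP orientation; "force": force on the tool from outside, world axes, zero at the start; "wrist_torque": the same for the moment, N m; "width": finger opening in m; "gripper_force": force on a finger pad.
Only numpy, scipy, OpenCV 4.12 (cv2) and the standard library are available. Lean on these libraries where they do the work, as an engineer would, in place of code of your own. Each camera call takes 0.05 s, during which the arm holds its last target. There are 200 camera calls.

## Task

Start the bench centrifuge: with the fingertips push its half-open lid down until it is fully shut, then gently press the large round start key on the sloping panel, right down, and let it come back up. Press none of the other keys, do not swing the lid further open, do not hit the machine hard, pick nothing up, and leave the vials, rack and other things on the bench where they stand.

Things in the scene. Friction and masses are not known exactly. Their poses are not given: they have to be found in the camera images.
- centrifuge: White bench centrifuge, fixed to the bench, 240 deep (its x) x 226 wide (its y) x 118 mm high without the lid. Origin: centre of its underside, on the bench; -x is its front (towards the robot), +y its left as the robot sees it, z up. The front 70 mm of its top is the key panel; the lid covers the rest.
- panel (a point): centre of the key panel's surface, 104 mm above the bench. The panel slopes at 0.38 rad (22 deg), 118 mm high by the lid, 90 mm at the front. Six keys of one blue plastic: large round start key, alone at the right (-y) end; 56 mm to its left a square one (nearer the lid) and a small round one (nearer the robot); farther left three bars before a dark display. Axes as the centrifuge's.
- lid (a joint): angle of the white lid (rad): 0 shut, growing as it opens; starts at 0.35 to 0.75. Plate 158 mm from the hinge at the machine's back to the free edge by the key panel, 190 wide, 16 thick, plus a 60 mm wide grey lip 10 mm out from the free edge. A stiff hinge keeps it where it is left, even almost shut; pushing near the free edge takes 1 to 3 N. Shut, its top is level, 134.5 mm above the bench.
- lid_front (a point): point on the lid's upper surface, 18 mm in from the free edge and half-way across the width, 140 mm from the hinge line; moves with the lid: a good place to push. Its x axis runs in the lid's plane towards the hinge, z out of its upper surface.
- lid_hinge (a point): point on the hinge line, half-way across; 118.5 mm above the bench, at the height of the lid's underside when shut. Its axes turn with the lid.
- start_key (a joint): travel of the start key along the panel's normal (m): 0 up, 0.005 fully down; its spring takes 1.4 N at first, 4.9 N fully down, and brings it back when let go. The other keys have the same travel and spring.
- start_key_top (a point): centre of the start key's flat top: a blue disc 30 mm across that stands 12 mm proud of the panel; z is the outward normal of the key (press along -z, or straight down). Free panel for at least 28 mm around it sideways.
- square_key (a joint): travel of the square key, 18 x 18 mm, 8 mm proud, 0 up, 0.005 down (m): leave alone.
- small_round_key (a joint): travel of the small round key, 18 mm across, 8 mm proud, 0 up, 0.005 down (m): leave alone.
- bar_key0 (a joint): travel of the right-hand bar key, 10 x 18 mm, 8 mm proud (m): leave alone.
- bar_key1 (a joint): travel of the middle bar key, like the first (m): leave alone.
- bar_key2 (a joint): travel of the left-hand bar key, like the first (m): leave alone.
- vial_a: loose amber vial with white cap, 15 mm across, 45 mm high, standing on the bench in front of the machine, near the start key; origin under its centre: leave alone.
- vial_b: a second such vial, in front of the middle of the machine: leave alone.
- tube_rack: white tube rack 110 x 62 x 45 mm high, loose on the bench to the left of the machine; origin under its centre: leave alone.
- tip_box: grey box with clear lid, 122 x 84 x 63 mm high, loose to the right of the machine; origin under its centre: leave alone.
- timer: small white bench timer lying flat, 60 x 65 x 18 mm high, loose in front of the machine's left part; origin under its centre: leave alone.
- beaker: glass beaker, 68 mm across, 90 mm high, loose at the right; origin under its centre: leave alone.
- reagent_bottle: amber bottle with blue cap, 68 mm across, 150 mm high, loose at the far right; origin under its centre: leave alone.

How it is judged:
By the outcome, as a careful person would: the job done as asked, in the order asked, and still so for the second after the job is handed in, with the robot touching nothing.
It also fails if it takes over 35 s, if anything falls off the work surface, if the arm or the gripper's body presses on something with over 40 N, if the wrist force passes 120 N, or if a joint passes its speed limit or range.

## Working session

There is one attempt and no reset: what is moved stays moved. The work goes in short steps, Python scripts to look and compute and a tool call to move; the robot and the scene stay as the last step left them, time stands still between calls to the robot, and variables do not carry over. Pictures are saved under pics/ and viewed, at most 10 in all, crops included, and the job is handed in when it is done.

Besides the shell and the picture viewer there is one more tool, called as name(argument=value, ...), one argument or row to a line, values as JSON. play_rows: Moves the arm, as the interface text tells. Its arguments: {"type":"object","properties":{"steps":{"type":"array","items":{"type":"array","items":{"type":"array","items":{"type":"number"}}}},"force":{"type":"number"}},"required":["steps"]}

```bash
mkdir -p pics
cat > h.py <<'E'
import numpy as np, cv2
from rig import robot
def cam(n):
    c=robot.calibration(n); R=cv2.Rodrigues(np.array(c["rvec"],float))[0]
    return np.array(c["K"],float),c["k1"],R,np.array(c["tvec"],float).ravel()
def towld(n,p):
    K,k,R,t=cam(n); return R.T@(np.array(p)-t)
def cloud(n,d):
    K,k,R,t=cam(n); v,u=np.mgrid[0:420,0:560]
    s=cv2.undistortPoints(np.stack([u,v],-1).reshape(-1,1,2).astype(float),K,np.array([k,0,0,0,0.])).reshape(420,560,2)
    P=np.dstack([s[...,0]*d,s[...,1]*d,d]); return (P-t)@R
E
python3 - <<'E'
from h import *
ims=[]
for n in("scene","top"):
    p,d=robot.grab_frame(n); np.savez(n,p=p,d=d); cv2.imwrite(f"pics/{n}0.png",p[...,::-1])
    for q in("start_key_top","lid","centrifuge","square_key","panel","lid_front","lid_hinge","vial_a","beaker","reagent_bottle","tip_box"):
        try:
            for r in robot.boxes_of(n,q)[:2]: print(n,q,round(r["confidence"],2),towld(n,r["position"]).round(3))
        except Exception as e: print(n,q,e)
s=robot.get_state();print(s["time"],s["tcp_pos"],s["ee_rot"],robot.tip_extent)
E
```

```text
scene start_key_top 0.75 [ 0.61  -0.13   0.178]
scene start_key_top 0.62 [ 0.453 -0.187  0.111]
scene centrifuge 0.66 [ 0.611 -0.109  0.14 ]
scene panel 0.94 [ 0.614 -0.107  0.139]
scene lid_front 0.81 [ 0.613 -0.131  0.179]
scene lid_front 0.58 [ 0.575 -0.47   0.096]
scene vial_a 0.43 [ 0.381 -0.088  0.033]
scene beaker 0.56 [ 0.329 -0.413  0.063]
scene reagent_bottle 0.78 [ 0.571 -0.47   0.099]
scene tip_box 0.76 [ 0.527 -0.324  0.062]
top lid 0.24 [ 0.553 -0.122  0.12 ]
top centrifuge 0.75 [0.405 0.013 0.02 ]
top centrifuge 0.57 [ 0.555 -0.121  0.123]
top square_key 0.73 [ 0.451 -0.19   0.115]
top panel 0.73 [ 0.555 -0.122  0.12 ]
top lid_front 0.98 [ 0.6   -0.131  0.186]
top lid_hinge 0.75 [ 0.604 -0.129  0.19 ]
top beaker 0.98 [ 0.327 -0.424  0.046]
top reagent_bottle 0.57 [ 0.554 -0.473  0.104]
top tip_box 0.68 [ 0.513 -0.322  0.067]
top tip_box 0.49 [ 0.456 -0.191  0.113]
1.2 [ 0.20992096 -0.69394323  0.25628608] [ 9.89231733e-01  1.46357708e-01 -2.05322681e-05  9.68781553e-06] 0.025
```

View pics/scene0.png

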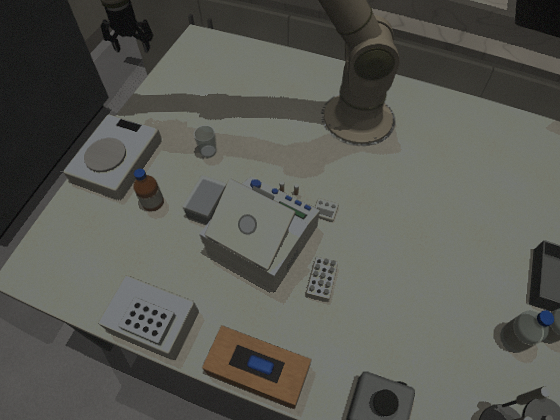

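View pics/top0.png

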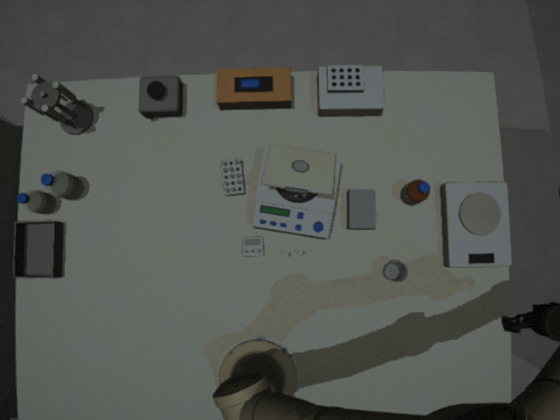

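The scene camera sees the machine from behind, with the lid at (250,225). The top view shows the lid plate at (300,170) and the blue start key at (318,227), with the square and small round keys at about (300,215) and (298,228). Next I fit the lid plane and the key centres.

Run:
```python
from h import *
z=np.load("top.npz"); p,d=z["p"],z["d"]; W=cloud("top",d)
hsv=cv2.cvtColor(p,cv2.COLOR_RGB2HSV)
m=((hsv[...,0]>100)&(hsv[...,0]<125)&(hsv[...,1]>110)&(hsv[...,2]>50)).astype(np.uint8)
m[:195]=0;m[245:]=0;m[:,:245]=0;m[:,345:]=0
n,l,s,c=cv2.connectedComponentsWithStats(m)
for i in range(1,n):
    if s[i,4]>3: print(s[i,4],c[i].round(1),np.median(W[l==i],0).round(4))
for name,sl in(("top",(slice(150,180),slice(265,335))),("scene",(slice(190,270),slice(205,295)))):
    z=np.load(name+".npz");W=cloud(name,z["d"])
    P=W[sl].reshape(-1,3);P=P[(P[:,2]>.12)&(P[:,2]<.3)&(P[:,0]>.45)]
    best=None;rng=np.random.default_rng(0)
    for _ in range(400):
        a=P[rng.choice(len(P),3,False)];nn=np.cross(a[1]-a[0],a[2]-a[0]);nn/=np.linalg.norm(nn)+1e-12
        k=abs((P-a[0])@nn)<.003
        if best is None or k.sum()>best.sum():best=k
    Q=P[best];ce=Q.mean(0);nn=np.linalg.svd(Q-ce,full_matrices=False)[2][2];nn*=np.sign(nn[2])
    print(name,len(Q),ce.round(4),nn.round(3),"angle",np.arccos(nn[2]).round(3),"yaw",np.arctan2(-nn[1],-nn[0]).round(3))
    i=np.argsort(Q[:,2]);print("hi",Q[i[-60:]].mean(0).round(3),"lo",Q[i[:60]].mean(0).round(3))
    # extents in lid frame
    x=np.array([-nn[0],-nn[1],0]);x/=np.linalg.norm(x);y=np.array([-x[1],x[0],0])
    for e in(x,y):print(np.percentile((Q-ce)@e,[1,50,99]).round(3))
z=np.load("top.npz");cv2.imwrite("pics/z.png",cv2.resize(z["p"][135:265,210:390,::-1],None,fx=4,fy=4,interpolation=cv2.INTER_CUBIC))
```

```text
28 [299.9 215.3] [ 0.4874 -0.1336  0.1182]
14 [262.4 221.6] [ 0.4719 -0.0262  0.1053]
15 [272.7 223.1] [ 0.4671 -0.056   0.1059]
72 [317.9 226.7] [ 0.4534 -0.1844  0.1133]
13 [283.2 224.8] [ 0.4611 -0.0848  0.106 ]
21 [298. 227.] [ 0.4546 -0.1278  0.1057]
top 1882 [ 0.6205 -0.1326  0.1752] [ 0.573 -0.102  0.813] angle 0.622 yaw 2.965
hi [ 0.578 -0.063  0.215] lo [ 0.665 -0.191  0.135]
[-0.056  0.001  0.056]
[-0.089 -0.001  0.093]
scene 4020 [ 0.6172 -0.1296  0.1761] [ 0.572 -0.1    0.814] angle 0.62 yaw 2.969
hi [ 0.557 -0.098  0.222] lo [ 0.676 -0.144  0.131]
[-0.061  0.     0.064]
[-0.087 -0.002  0.097]
```

View pics/z.png

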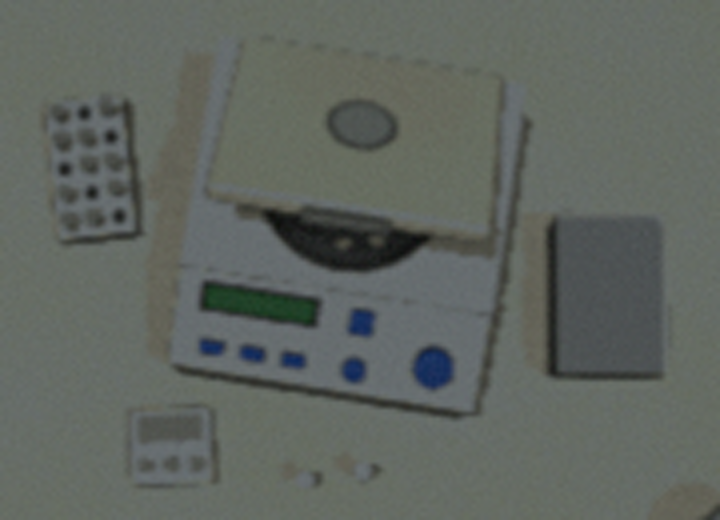

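The detections agree with the picture. The lid angle is about 0.62 rad, the machine yaw is about -0.174 rad, and the hinge is near (0.673, -0.137). The start key top is at (0.453, -0.184, 0.111). Now I close the gripper and travel to above the lid's front.

play_rows(
  steps=[
    [[0.3, 0.5, 0.6, 0, 0, -0.6, 1], [0.8, 1.3, 1.0, 0, 0, -1.2, 1], [1.3, 2.1, 1.2, 0, 0, -1.8, 1], [1.8, 2.9, 1.2, 0, 0, -2.4, 1], [2.3, 3.6, 1.2, 0, 0, -3.0, 1]],
  ],
  force=30,
)

```text
time: 1.7
tcp_pos: [0.3259, -0.512, 0.317]
ee_rot: [1.0, 0.015, 0.0, 0.0]
force: [0.0, -0.4, 0.2]
width: 0.0123
gripper_force: 0.0
```

play_rows(
  steps=[
    [[0.5, 0.8, 0, 0, 0, -0.5, 1], [1.0, 1.6, 0, 0, 0, -1.0, 1], [1.5, 2.4, 0, 0, 0, -1.5, 1], [2.0, 3.2, 0, 0, 0, -2.0, 1], [2.5, 4.0, 0, 0, 0, -2.36, 1]],
  ],
)

```text
time: 2.2
tcp_pos: [0.4507, -0.3123, 0.3166]
ee_rot: [0.996, -0.088, 0.0, 0.0]
force: [0.6, -1.3, -0.3]
width: 0.0
gripper_force: 0.0
```

play_rows(
  steps=[
    [[0.5, 0.8, 0, 0, 0, 0, 1], [1.0, 1.6, 0, 0, 0, 0, 1], [1.5, 2.4, 0, 0, 0, 0, 1], [2.0, 3.2, 0, 0, 0, 0, 1], [2.6, 3.88, -0.3, 0, 0, 0, 1]],
  ],
)

```text
time: 2.7
tcp_pos: [0.5814, -0.1178, 0.3032]
ee_rot: [0.996, -0.087, 0.002, -0.0]
force: [0.1, -0.4, -0.2]
width: -0.0002
gripper_force: 0.0
```

play_rows(
  steps=[
    [[0, 0, -0.3, 0, 0, 0, 1], [0, 0, -0.6, 0, 0, 0, 1], [0, 0, -0.85, 0, 0, 0, 1], [0, 0, -1.05, 0, 0, 0, 1], [0, 0, -1.15, 0, 0, 0, 1]],
  ],
)

```text
time: 3.2
tcp_pos: [0.5796, -0.1203, 0.243]
ee_rot: [0.996, -0.087, -0.0, 0.0]
force: [-0.3, -0.3, 0.1]
width: 0.0
gripper_force: 0.0
```

play_rows(
  steps=[
    [[0, 0, -0.05, 0, 0, 0, 1], [-0.01, 0, -0.1, 0, 0, 0, 1], [-0.03, 0.0, -0.15, 0, 0, 0, 1], [-0.06, 0.01, -0.2, 0, 0, 0, 1], [-0.1, 0.01, -0.25, 0, 0, 0, 1]],
  ],
)

```text
time: 3.7
tcp_pos: [0.5751, -0.1194, 0.2316]
ee_rot: [0.996, -0.087, 0.0, -0.0]
force: [0.2, 0.5, 1.6]
width: 0.0001
gripper_force: 0.9
```

play_rows(
  steps=[
    [[-0.07, 0.01, -0.12, 0, 0, 0, 1], [-0.14, 0.02, -0.24, 0, 0, 0, 1], [-0.2, 0.03, -0.36, 0, 0, 0, 1], [-0.26, 0.04, -0.48, 0, 0, 0, 1], [-0.31, 0.05, -0.6, 0, 0, 0, 1]],
  ],
)

```text
time: 4.2
tcp_pos: [0.5589, -0.1169, 0.2006]
ee_rot: [0.996, -0.087, -0.0, 0.0]
force: [-1.8, 0.1, 1.6]
width: -0.0002
gripper_force: 0.8
```

play_rows(
  steps=[
    [[-0.05, 0.01, -0.12, 0, 0, 0, 1], [-0.09, 0.02, -0.24, 0, 0, 0, 1], [-0.13, 0.02, -0.36, 0, 0, 0, 1], [-0.16, 0.03, -0.48, 0, 0, 0, 1], [-0.19, 0.03, -0.6, 0, 0, 0, 1]],
  ],
)

```text
time: 4.7
tcp_pos: [0.5498, -0.1153, 0.1708]
ee_rot: [0.996, -0.087, -0.0, -0.0]
force: [0.2, 1.6, 0.6]
width: 0.0002
gripper_force: 0.7
```

Pushing on gently until the force rises against the stop.

play_rows(
  steps=[
    [[0, 0, -0.06, 0, 0, 0, 1], [-0.01, 0, -0.12, 0, 0, 0, 1], [-0.02, 0, -0.17, 0, 0, 0, 1], [-0.02, 0, -0.2, 0, 0, 0, 1], [-0.02, 0, -0.22, 0, 0, 0, 1]],
  ],
)

```text
time: 5.2
tcp_pos: [0.5489, -0.1154, 0.1602]
ee_rot: [0.996, -0.087, -0.0, 0.0]
force: [-0.1, 0.6, 0.8]
width: -0.0001
gripper_force: 0.6
```

play_rows(
  steps=[
    [[0, 0, -0.015, 0, 0, 0, 1], [0, 0, -0.03, 0, 0, 0, 1], [0, 0, -0.045, 0, 0, 0, 1], [0, 0, -0.045, 0, 0, 0, 1]],
  ],
)

```text
time: 5.6
tcp_pos: [0.549, -0.1155, 0.1595]
ee_rot: [0.996, -0.087, 0.0, 0.0]
force: [-5.2, 1.4, 18.2]
width: 0.0003
gripper_force: 9.1
```

play_rows(
  steps=[
    [[0, 0, 0.3, 0, 0, 0, 1], [0, 0, 0.9, 0, 0, 0, 1], [-0.6, -0.3, 1.1, -0.25, -1.4, 0, 1], [-1.3, -0.7, 1.1, -0.5, -2.8, 0, 1], [-2.1, -1.2, 1.1, -0.75, -4.29, 0, 1]],
  ],
)

```text
time: 6.1
tcp_pos: [0.4656, -0.1649, 0.2107]
ee_rot: [0.987, -0.09, 0.13, 0.025]
force: [-0.3, -0.5, -0.9]
width: -0.0
gripper_force: 0.0
```

Run:
```python
from h import *
for name in("scene","top"):
    p,d=robot.grab_frame(name);W=cloud(name,d);cv2.imwrite(f"pics/{name}1.png",cv2.resize(p[130:300,170:390,::-1],None,fx=3,fy=3))
    u=np.array([.985,-.173]);q=W[...,:2]-[.673,-.1365];h=-(q@u);v=q@[.173,.985]
    for a in(.02,.05,.08,.11,.14):
        k=(abs(h-a)<.008)&(abs(abs(v)-.06)<.03)&(W[...,2]>.1)&(W[...,2]<.2); print(name,a,k.sum(),np.median(W[k][:,2]).round(4))
    for q in ("start_key_top",):
        for r in robot.boxes_of(name,q)[:2]: print(name,q,r["confidence"],towld(name,r["position"]).round(3))
    hsv=cv2.cvtColor(p,cv2.COLOR_RGB2HSV);m=(hsv[...,0]>100)&(hsv[...,0]<125)&(hsv[...,1]>110)&(hsv[...,2]>40)
    k=m&(np.linalg.norm(W[...,:2]-[.4534,-.1844],axis=2)<.02);print(name,"key",k.sum(),W[k].mean(0).round(4))
s=robot.get_state();print(s["time"],s["tcp_pos"],s["ee_rot"])
```

```text
scene 0.02 280 0.1336
scene 0.05 270 0.1337
scene 0.08 265 0.1337
scene 0.11 263 0.1338
scene 0.14 243 0.1338
scene start_key_top 0.44 [ 0.46  -0.185  0.107]
scene key 24 [ 0.4573 -0.1858  0.1145]
top 0.02 226 0.1348
top 0.05 225 0.1348
top 0.08 234 0.1348
top 0.11 233 0.1349
top 0.14 241 0.1351
top start_key_top 0.56 [ 0.512 -0.321  0.063]
top key 0 [nan nan nan]
6.3 [ 0.47374102 -0.16497212  0.21162692] [ 0.98692383 -0.09025731  0.13128925  0.02445637]<stdin>:10: RuntimeWarning: Mean of empty slice.
  ret = um.true_divide(
```

View pics/scene1.png

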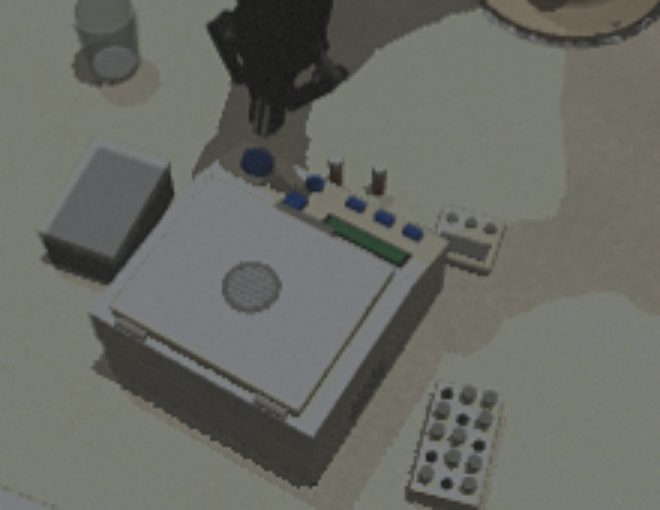

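The lid is level at 134.5 mm, so it is shut. The gripper stands just in front of the start key at (258,160) in the crop, and the vials stand undisturbed. Next I move to a pose 20 mm above the key, along its normal.

play_rows(
  steps=[
    [[-0.3, -0.15, -0.2, 0.03, -0.4, 0, 1], [-0.6, -0.3, -0.5, 0.06, -0.8, 0, 1], [-0.72, -0.34, -0.8, 0.1, -1.2, 0, 1], [-0.72, -0.34, -1.05, 0.1, -1.33, 0, 1], [-0.72, -0.34, -1.16, 0.1, -1.33, 0, 1]],
  ],
)

```text
time: 6.8
tcp_pos: [0.4485, -0.1916, 0.1851]
ee_rot: [0.982, -0.089, 0.166, 0.008]
force: [-0.9, -1.2, 0.7]
width: -0.0002
gripper_force: 0.0
```

play_rows(
  steps=[
    [[0, 0, 0, 0, 0, 0, 1]],
  ],
)

```text
time: 6.9
tcp_pos: [0.4474, -0.1929, 0.1844]
ee_rot: [0.982, -0.089, 0.165, 0.008]
force: [0.5, -0.0, 1.3]
width: 0.0
gripper_force: 0.0
```

Run:
```python
from h import *
from scipy.spatial.transform import Rotation as Ro
s=robot.get_state();z=Ro.from_quat(s["ee_rot"]).as_matrix();t=np.array(s["tcp_pos"]);print(s["time"],t.round(4),z.round(3).tolist(),"tip",(t+.025*z[:,2]).round(4),s["force"])
k=np.array([.454,-.185,.112]);n=np.array([-.365,.064,.929]);r=t+.025*z[:,2]-k
print("height",r@n,"lateral",(r-(r@n)*n).round(4))
p,d=robot.grab_frame("scene");cv2.imwrite("pics/k.png",cv2.resize(p[150:220,220:320,::-1],None,fx=6,fy=6,interpolation=cv2.INTER_CUBIC))
```

```text
6.9 [ 0.4474 -0.1929  0.1844] [[0.93, -0.178, 0.323], [-0.173, -0.984, -0.045], [0.325, -0.014, -0.945]] tip [ 0.4555 -0.1941  0.1608] [ 0.53998096 -0.00171754  1.25340359]
height 0.044174226111885526 lateral [ 0.0176 -0.0119  0.0077]
```

View pics/k.png

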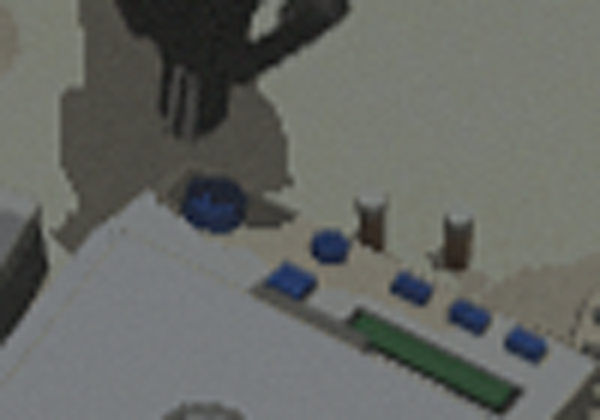

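The tilted pose runs into the arm's near reach limit, because the TCP stopped at z 0.184. In the picture the fingers are clear of the blue start key at (215,203). I'll go back to a vertical tool and press straight down, with the tip slightly nearer the robot so that its rear edge meets the key centre.

play_rows(
  steps=[
    [[0, 0.05, 0.1, 0.13, 1.0, 0, 1], [0, 0.1, 0.1, 0.27, 2.0, 0, 1], [0, 0.18, 0.1, 0.4, 3.0, 0, 1], [0, 0.18, 0.1, 0.53, 3.77, 0, 1], [0, 0.18, 0.1, 0.53, 3.77, 0, 1]],
  ],
)

```text
time: 7.45
tcp_pos: [0.4485, -0.1806, 0.1901]
ee_rot: [0.996, -0.09, -0.001, -0.003]
force: [-0.2, 0.2, -1.0]
width: 0.0001
gripper_force: 0.0
```

```bash
cat > st.py <<'E'
from h import *
from scipy.spatial.transform import Rotation as Ro
s=robot.get_state();z=Ro.from_quat(s["ee_rot"]).as_matrix();t=np.array(s["tcp_pos"]);print(s["time"],t.round(4),z.round(3).tolist(),"tip",(t+.025*z[:,2]).round(4),np.round(s["force"],1),np.round(s["qpos"],2))
E
python3 st.py
```

```text
7.45 [ 0.4485 -0.1806  0.1901] [[0.984, -0.18, -0.002], [-0.18, -0.984, 0.007], [-0.003, -0.006, -1.0]] tip [ 0.4484 -0.1804  0.1651] [-0.2  0.2 -1. ] [ 0.86  0.53 -0.83  2.17  0.61  0.69 -2.14]
```

play_rows(
  steps=[
    [[-0.03, -0.07, -0.3, 0, 0, 0, 1], [-0.03, -0.07, -0.6, 0, 0, 0, 1], [-0.03, -0.07, -0.8, 0, 0, 0, 1], [-0.03, -0.07, -0.9, 0, 0, 0, 1], [-0.03, -0.07, -0.9, 0, 0, 0, 1]],
  ],
)

```text
time: 7.95
tcp_pos: [0.4445, -0.1855, 0.1447]
ee_rot: [0.996, -0.09, -0.001, -0.0]
force: [-0.3, -0.7, -0.2]
width: 0.0001
gripper_force: 0.0
```

```bash
python3 st.py
```

```text
7.95 [ 0.4445 -0.1855  0.1447] [[0.984, -0.179, -0.001], [-0.179, -0.984, 0.001], [-0.002, -0.001, -1.0]] tip [ 0.4445 -0.1855  0.1197] [-0.3 -0.7 -0.2] [ 0.8   0.59 -0.75  2.22  0.73  0.6  -2.24]
```

play_rows(
  steps=[
    [[0.04, 0.02, -0.03, 0, 0, 0, 1], [0.04, 0.02, -0.06, 0, 0, 0, 1], [0.04, 0.02, -0.09, 0, 0, 0, 1], [0.04, 0.02, -0.12, 0, 0, 0, 1], [0.04, 0.02, -0.15, 0, 0, 0, 1]],
  ],
)

```text
time: 8.45
tcp_pos: [0.4469, -0.1854, 0.1376]
ee_rot: [0.996, -0.091, 0.0, -0.0]
force: [0.1, 0.2, 3.4]
width: 0.0002
gripper_force: 1.0
```

play_rows(
  steps=[
    [[0, 0, -0.02, 0, 0, 0, 1], [0, 0, -0.04, 0, 0, 0, 1], [0, 0, -0.06, 0, 0, 0, 1]],
  ],
)

```text
time: 8.75
tcp_pos: [0.4472, -0.1854, 0.1347]
ee_rot: [0.996, -0.091, 0.0, -0.0]
force: [0.9, -0.9, 4.8]
width: -0.0001
gripper_force: 2.0
```

play_rows(
  steps=[
    [[0, 0, -0.01, 0, 0, 0, 1], [0, 0, -0.02, 0, 0, 0, 1], [0, 0, -0.03, 0, 0, 0, 1]],
  ],
)

```text
time: 9.05
tcp_pos: [0.4472, -0.1853, 0.1332]
ee_rot: [0.996, -0.091, 0.0, -0.0]
force: [1.2, -1.3, 9.9]
width: -0.0002
gripper_force: 4.3
```

play_rows(
  steps=[
    [[0, 0, -0.005, 0, 0, 0, 1], [0, 0, -0.005, 0, 0, 0, 1], [0, 0, -0.005, 0, 0, 0, 1]],
  ],
)

```text
time: 9.35
tcp_pos: [0.4472, -0.1853, 0.1332]
ee_rot: [0.996, -0.091, 0.0, 0.0]
force: [1.0, -1.0, 9.5]
width: 0.0002
gripper_force: 4.4
```

play_rows(
  steps=[
    [[0, 0, 0.04, 0, 0, 0, 1], [0, 0, 0.1, 0, 0, 0, 1], [0, 0, 0.2, 0, 0, 0, 1], [0, 0, 0.6, 0, 0, 0, 1], [0, 0, 1.4, 0, 0, 0, 1]],
  ],
)

```text
time: 9.85
tcp_pos: [0.4452, -0.1849, 0.2018]
ee_rot: [0.996, -0.09, -0.003, -0.001]
force: [0.4, -0.6, 0.6]
width: -0.0001
gripper_force: 0.0
```

play_rows(
  steps=[
    [[0, -0.8, 0.8, 0, 0, 0, 1], [0, -1.6, 1.2, 0, 0, 0, 1], [0, -2.4, 1.2, 0, 0, 0, 1], [0, -3.2, 1.2, 0, 0, 0, 1], [0, -3.2, 1.2, 0, 0, 0, 1]],
  ],
)

```text
time: 10.35
tcp_pos: [0.4451, -0.3513, 0.2621]
ee_rot: [0.996, -0.095, -0.001, 0.0]
force: [-0.6, 0.2, -1.3]
width: 0.0003
gripper_force: 0.0
```

Run:
```python
from h import *
for name in("scene","top"):
    p,d=robot.grab_frame(name);W=cloud(name,d);cv2.imwrite(f"pics/{name}2.png",cv2.resize(p[130:300,170:390,::-1],None,fx=3,fy=3))
    hsv=cv2.cvtColor(p,cv2.COLOR_RGB2HSV);m=(hsv[...,0]>100)&(hsv[...,0]<125)&(hsv[...,1]>110)&(hsv[...,2]>40)
    for c in((.4534,-.1844),(.4874,-.1336),(.4546,-.1278)):
        k=m&(np.linalg.norm(W[...,:2]-c,axis=2)<.018);print(name,"key",k.sum(),np.median(W[k],0).round(4))
    q=W[...,:2]-[.673,-.1365];h=-(q@[.985,-.173]);v=q@[.173,.985]
    for a in(.02,.14):
        k=(abs(h-a)<.008)&(abs(v)<.08)&(W[...,2]>.1)&(W[...,2]<.2); print(name,a,np.median(W[k][:,2]).round(4))
print(robot.get_state()["time"])
```

```text
scene key 55 [ 0.4585 -0.1851  0.114 ]
scene key 23 [ 0.4901 -0.1332  0.1186]
scene key 24 [ 0.4581 -0.1278  0.1054]
scene 0.02 0.1342
scene 0.14 0.134
top key 68 [ 0.4533 -0.1844  0.114 ]
top key 28 [ 0.4876 -0.1337  0.1185]
top key 21 [ 0.4544 -0.1277  0.1057]
top 0.02 0.135
top 0.14 0.135
10.45
```

View pics/top2.png

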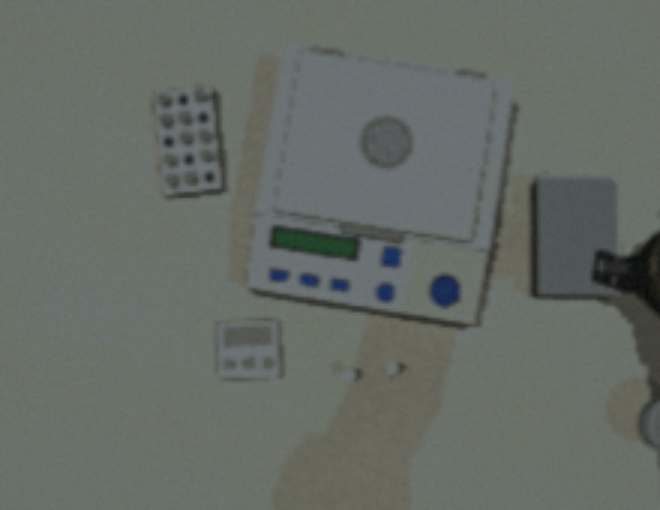

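The picture shows the lid shut, the start key at (445,290) back up, and the vials, rack, timer and box in place. The arm touches nothing.

```bash
python3 -c "
from rig import robot
print(robot.close_job())"
```

```text
the job is handed in; nothing more can be done
None
```

The centrifuge lid is fully shut, and the start key was pressed right down (about 9.7 N against its stop) and came back up; the other keys and the things on the bench look undisturbed in the final picture, and the job was handed in at about 10.5 s.

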